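# Free the wing cap of the kitchen machine's drive hub

## Task

Take the grey wing cap off the drive hub of the white kitchen machine: nothing shows which way it loosens (some of these hubs are reversed), so try turning it one way and, if it stops hard, the other way, until it is loose, then lift it straight up. Finish while still holding it: keep the cap gripped in the fingers, upright and still, over the hub and lifted about 6 cm clear of its seat. Leave the mug, the jar and the terracotta pot where they stand.

Things in the scene. Friction and masses are not known exactly. Their poses are not given: they have to be found in the camera images.
- machine: White plastic kitchen machine, fixed. Origin on the worktop (z = 0) under the hub's vertical axis. In its own axes: a deck 60 mm high, x -100 to 100, y -75 to 215 mm; on the deck's +y end the motor housing, top 110 mm high, x -85 to 85, y 92 to 208 mm.
- hub (a point): Top centre of the metal hub (on the machine's z axis, 87 mm up), hidden under the cap; axes as the machine's. Angles of the wing from its x axis: turned the tight way the cap stops dead at about 13 degrees; the loose way it can be lifted from about 50 degrees and stops hard at about 85, so lift at 60 to 75. Clockwise or counter-clockwise: differs from start to start, not to be seen.
- cap: Loose grey plastic wing cap on the hub, about 120 g. Origin: centre of its lower rim (63 mm above the worktop when seated), z up. Ribbed round skirt 60 mm across, z 0 to 30 mm. Quarter-turn thread, turns freely: at the start its x axis lies within 7 degrees of the machine's and it cannot be lifted (2 mm of play). It must rise 27 mm to clear the hub.
- wing (a point): Middle of the cap's grip, on its axis 43 mm above the cap's origin; axes as the cap's. The grip is an upright flat bar on the cap's top: 50 mm long along x, 16 mm thick along y, from 13 mm below to 13 mm above this point.
- mug: white mug, 80 mm in diameter, 90 mm high, upright on the worktop, origin at the centre of its underside; a bystander
- jar: small glass jar with steel lid, 64 mm in diameter, 100 mm high, origin at the centre of its underside; a bystander
- pot: terracotta pot, 86 mm in diameter, 74 mm high, origin at the centre of its underside; a bystander
Not all that is in view belongs to the job. There is more than one size of the cap; the job needs the smallest.

How it is judged:
By the outcome, as a careful person would: the job done as asked, in the order asked, and still so for the second after the job is handed in, while the arm keeps its last pose, push and grip.
It also fails if it takes over 32 s, if anything falls off the work surface, if the arm or the gripper's body presses on something with over 40 N, if the wrist force passes 120 N, or if a joint passes its speed limit or range.

## Robot

A 6-joint arm with a two-finger parallel gripper is mounted at the origin on the work surface. World frame = base frame: x ahead of the robot, y to its left, z up, the work surface at z = 0. Lengths are in m, angles in rad, forces in N, time in s.
With the tool pointing down it reaches from about 0.35 to 0.875 m from the base axis. Payload 4.2 kg.
Tool frame: the origin (TCP) lies between the finger pads; the fingertips stand 11 mm ahead of it and the grasp point (between the pads) lies 8 mm behind it; z points along the fingers, y is the line along which they close (so a half turn about z gives the same grasp; the last joint's range is limited). The gripper opens to 87 mm and grips with 3 to 60 N. Pads are 19 mm wide; open, the fingers measure 117 mm over their backs; the gripper's body (75 mm by 190 mm) begins 51 mm behind the grasp point.
Start: joints at [1.508, 0.385, 0.008, 0, -1.194, -0.259], TCP at [0.198, 0.593, 0.234] pointing down, gripper open.
Joint ranges: [-3.14, 3.14], [-1.21, 2.06], [-1.07, 1.41], [-3.16, 2.05], [-2.99, -0.16], [-3.1, 3.1]. Speed limits (rad/s): [2.79, 2.79, 3.14, 3.14, 3.14, 3.14].

## Interface

Orientations are given as a unit quaternion [w, x, y, z].
In Python, from workcell import env gives the robot as it stands.
- The arm moves only by the shell command python3 -m inch 'ROWS'. ROWS is JSON, a list of rows, each an object with "delta_pos": the shift along the tool's x, y, z as a fraction of full scale, a list of three; "angular": the turn, a rotation vector about the tool's x, y, z as a fraction of full scale, a list of three; "gripper": the opening, from 0 (shut) to 1 (fully open). In form: [{"delta_pos": [dx, dy, dz], "angular": [wx, wy, wz], "gripper": gripper}, ...]. A call has 1 to 8 rows; each row shifts and turns the commanded pose from where the row before left it, along the tool's axes as they then stand; what a row does not reach is not made up. Full scale, the value 1, is 120 mm for a shift and 60 degrees for a turn. A row lasts 1/10 s, in which the tool goes at most 50 mm and 8.59 degrees, less where a joint would pass 70% of its speed; a pose out of reach is approached as far as the arm can. A call with a number of a shift or a turn outside -1 to 1 is refused whole. A call with a gripper value outside its range is refused whole. The fingers move at their own pace and stop on an object; the grip force is fixed at half the most. Time passes only in rows, so rows that do not move let the fingers close. It gives the time, the measured TCP pose, the force, the opening and the grip force at its end, in the units of the state.
- env.observe(): the state, without advancing time (a new reading comes with each control period).
- env.capture(name): name is "side" or "top" or "wrist"; returns the picture (384x512x3 uint8, red, green, blue); there is no depth.
- env.get_calibration(name): a dict with "camera_matrix" (3x3 intrinsics, pixels), "pose" (4x4, takes a point from camera to world coordinates); the wrist camera has in their place "tool_from_camera" (4x4, takes a point from camera to tool coordinates, whose origin is the TCP and whose axes are the flange's). Camera axes: x right, y up, looking along -z (the intrinsics and any distortion apply to the point x, -y, -z); pixel columns grow to the right and rows downward; lengths in m; the calibration is good to about 2 mm. A picture is of the moment at which its call begins: read the wrist's pose just before it. get_calibration takes no time and is no camera call.
- env.close_job(): hands the job in; it is judged then, once.
The state is a dict: "time_s": time; "q": joint angles; "qvel": joint speeds; "effort": joint torques, N m; "tool_pos": TCP position; "eef_rot": TCP orientation; "force": force on the tool from outside, world axes, zero at the start; "torque": the same for the moment, N m; "grip_width": opening from 0.0 (shut) to 1.0 (fully open); "grip_force": force on a finger pad.
Only numpy, scipy, OpenCV 4.12 (cv2) and the standard library are available. Lean on these libraries where they do the work, as an engineer would, in place of code of your own. Each camera call takes 0.05 s, during which the arm holds its last target. There are 200 camera calls.

## Working session

There is one attempt and no reset: what is moved stays moved. The work goes in short steps, Python scripts to look and compute and a shell command to move; the robot and the scene stay as the last step left them, time stands still between calls to the robot, and variables do not carry over. Pictures are saved under pics/ and viewed, at most 10 in all, crops included, and the job is handed in when it is done.

```bash
mkdir -p pics
python3 - <<'E'
from workcell import env
import cv2,numpy as np
np.set_printoptions(precision=4,suppress=True)
s=env.observe();print({k:np.round(v,4) for k,v in s.items()})
for n in ("top","side"):
    cv2.imwrite(f"pics/{n}0.png",cv2.resize(env.capture(n)[...,::-1],(800,600),interpolation=cv2.INTER_CUBIC))
    print(n,env.get_calibration(n))
print(env.get_calibration("wrist"))
E
```

```text
{'time_s': np.float64(0.0), 'q': array([ 1.5076,  0.3856,  0.0066, -0.0005, -1.194 , -0.2586]), 'qvel': array([ 0.0002,  0.0009,  0.0005, -0.0006,  0.0014,  0.0004]), 'effort': array([ -0.0005, -39.066 ,  18.7408,   4.2201,   0.011 ,  -0.0002]), 'tool_pos': array([0.1975, 0.5924, 0.2325]), 'eef_rot': array([ 0.0011,  0.9871, -0.1603, -0.0001]), 'force': array([ 0.3326, -0.2573,  0.3861]), 'torque': array([ 0.03  , -0.0007,  0.0315]), 'grip_force': np.float64(0.0), 'grip_width': np.float64(0.9979)}
top {'camera_matrix': array([[367.6235,   0.    , 251.5406],
       [  0.    , 367.6235, 190.6863],
       [  0.    ,   0.    ,   1.    ]]), 'pose': array([[ 0.0135,  0.9944, -0.1049,  0.4985],
       [-0.9995,  0.0103, -0.0309, -0.0769],
       [-0.0296,  0.1052,  0.994 ,  0.7907],
       [ 0.    ,  0.    ,  0.    ,  1.    ]])}
side {'camera_matrix': array([[363.9914,   0.    , 258.8239],
       [  0.    , 363.9914, 193.3325],
       [  0.    ,   0.    ,   1.    ]]), 'pose': array([[-0.9868,  0.1224, -0.106 ,  0.5166],
       [-0.1615, -0.6965,  0.6991,  0.4162],
       [ 0.0117,  0.707 ,  0.7071,  0.5711],
       [ 0.    ,  0.    ,  0.    ,  1.    ]])}
{'camera_matrix': array([[305.0738,   0.    , 262.1042],
       [  0.    , 305.0738, 194.0048],
       [  0.    ,   0.    ,   1.    ]]), 'tool_from_camera': array([[-0.0003,  0.9551,  0.2961,  0.0818],
       [ 1.    ,  0.0009, -0.002 , -0.0016],
       [-0.0021,  0.2961, -0.9551, -0.1507],
       [ 0.    ,  0.    ,  0.    ,  1.    ]])}
```

View pics/top0.png

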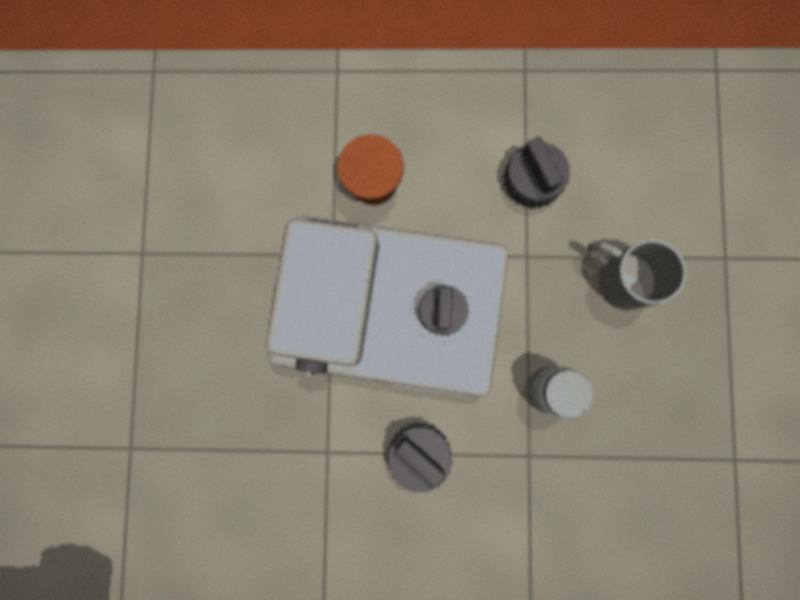

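View pics/side0.png

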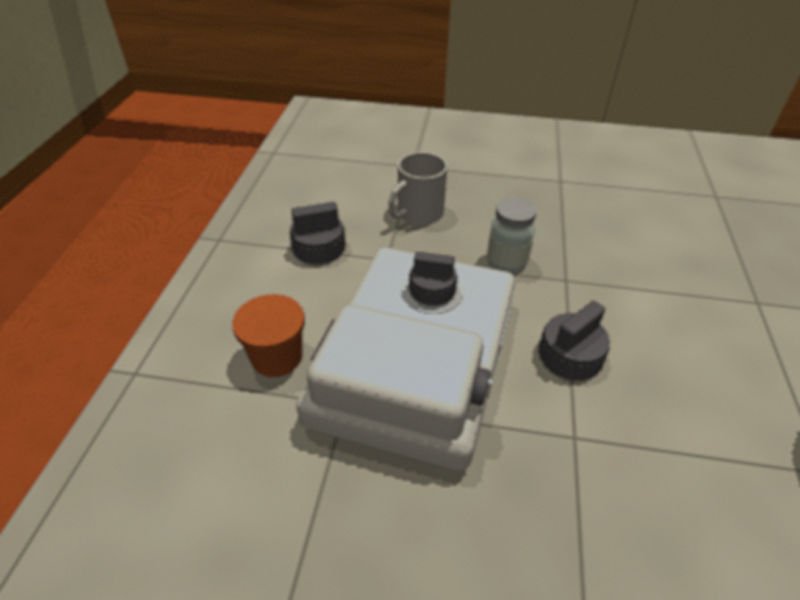

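The top view shows the machine's cap at about (444,308) and the deck corners at (507,243) and (490,393). The pot is at (371,168), the mug at (651,272), the jar at (568,393), and two larger caps stand off the machine. The side view agrees, with the wing top at about (434,262).

```bash
cat > h.py <<'E'
import numpy as np,cv2
from scipy.spatial.transform import Rotation as R
from workcell import env
np.set_printoptions(precision=4,suppress=True)
def toolT():
    s=env.observe();T=np.eye(4);q=np.array(s["eef_rot"]);T[:3,:3]=R.from_quat(q[[1,2,3,0]]).as_matrix();T[:3,3]=s["tool_pos"];return T
def cam(n):
    c=env.get_calibration(n);K=c["camera_matrix"]
    return K,(np.array(c["pose"]) if "pose" in c else toolT()@c["tool_from_camera"])
def plane(px,z,K,P,scale=1.5625):
    px=(np.atleast_2d(px)+.5)/scale-.5
    d=np.c_[(px[:,0]-K[0,2])/K[0,0],-(px[:,1]-K[1,2])/K[1,1],-np.ones(len(px))]@P[:3,:3].T
    o=P[:3,3];return o+d*((z-o[2])/d[:,2])[:,None]
E
python3 - <<'E'
from h import *
K,P=cam("top")
c=plane([[507,243],[490,393]],.06,K,P);print("corners",c)
x=c[0]-c[1];print("yaw",np.degrees(np.arctan2(x[1],x[0])),np.linalg.norm(x))
print("hub by deck",c.mean(0)+.075*np.array([-x[1],x[0],0])/np.linalg.norm(x))
print("skirt top centre",plane([[444,309]],.093,K,P))
w=plane([[444,288],[445,326]],.119,K,P);print("wing top",w,w.mean(0))
K,P=cam("side")
w=plane([[415,260],[454,264]],.119,K,P);print("wing side",w,w.mean(0))
for n,p,z in (("pot",(371,168),.074),("mug",(651,272),.09),("jar",(568,393),.1)): print(n,plane([p],z,*cam("top")))
E
```

```text
corners [[ 0.6485 -0.1993  0.06  ]
 [ 0.4576 -0.1768  0.06  ]]
yaw -6.733892233202728 0.19221696417291084
hub by deck [ 0.5618 -0.1136  0.06  ]
skirt top centre [[ 0.5596 -0.117   0.093 ]]
wing top [[ 0.5821 -0.1154  0.119 ]
 [ 0.5374 -0.1168  0.119 ]] [ 0.5598 -0.1161  0.119 ]
wing side [[ 0.5838 -0.1048  0.119 ]
 [ 0.5363 -0.1057  0.119 ]] [ 0.56   -0.1053  0.119 ]
pot [[ 0.7424 -0.0236  0.074 ]]
mug [[ 0.6078 -0.3683  0.09  ]]
jar [[ 0.4612 -0.2628  0.1   ]]
```

```bash
python3 -m inch '[{"delta_pos":[0.278,0.273,0],"angular":[0,0,0],"gripper":1},{"delta_pos":[0.278,0.273,0],"angular":[0,0,0],"gripper":1},{"delta_pos":[0.278,0.273,0],"angular":[0,0,0],"gripper":1},{"delta_pos":[0.278,0.273,0],"angular":[0,0,0],"gripper":1},{"delta_pos":[0.278,0.273,0],"angular":[0,0,0],"gripper":1},{"delta_pos":[0.278,0.273,0],"angular":[0,0,0],"gripper":1},{"delta_pos":[0.278,0.273,0],"angular":[0,0,0],"gripper":1},{"delta_pos":[0.278,0.273,0],"angular":[0,0,0],"gripper":1}]'
python3 -m inch '[{"delta_pos":[0.278,0.273,0],"angular":[0,0,0],"gripper":1},{"delta_pos":[0.278,0.273,0],"angular":[0,0,0],"gripper":1},{"delta_pos":[0.278,0.273,0],"angular":[0,0,0],"gripper":1},{"delta_pos":[0.278,0.273,0],"angular":[0,0,0],"gripper":1},{"delta_pos":[0.278,0.273,0],"angular":[0,0,0],"gripper":1},{"delta_pos":[0.278,0.273,0],"angular":[0,0,0],"gripper":1},{"delta_pos":[0.278,0.273,0],"angular":[0,0,0],"gripper":1},{"delta_pos":[0.2,0.2,0],"angular":[0,0,0],"gripper":1}]'
python3 -c "
from h import *
s=env.observe();print(s['q'],s['time_s']);print(toolT())"
```

```text
time_s: 0.9
tool_pos: [0.3682, 0.2579, 0.2335]
eef_rot: [0.0, 0.987, -0.16, -0.0]
force: [1.5, -1.2, 0.1]
grip_width: 1.004
grip_force: 0.0
time_s: 1.7
tool_pos: [0.5326, -0.0644, 0.233]
eef_rot: [0.0, 0.987, -0.161, -0.0]
force: [0.1, 0.6, -0.0]
grip_width: 0.996
grip_force: 0.0
[ 0.1821  0.2352 -0.2095  0.     -1.1269  1.0651] 1.7
[[ 0.9481 -0.3179 -0.0008  0.5326]
 [-0.3179 -0.9481 -0.0002 -0.0644]
 [-0.0007  0.0004 -1.      0.233 ]
 [ 0.      0.      0.      1.    ]]
```

```bash
python3 -m inch '[{"delta_pos":[0.175,0.165,0],"angular":[0,0,0],"gripper":1},{"delta_pos":[0.175,0.165,0],"angular":[0,0,0],"gripper":1},{"delta_pos":[0,0,0],"angular":[0,0,-0.103],"gripper":1},{"delta_pos":[0,0,0],"angular":[0,0,-0.103],"gripper":1},{"delta_pos":[0,0,0],"angular":[0,0,-0.103],"gripper":1},{"delta_pos":[0,0,0],"angular":[0,0,0],"gripper":1}]'
python3 - <<'E'
from h import *
K,P=cam("wrist");np.save("P1.npy",P);print(toolT())
cv2.imwrite("pics/w1.png",cv2.resize(env.capture("wrist")[...,::-1],(800,600),interpolation=cv2.INTER_CUBIC))
E
```

```text
time_s: 2.3
tool_pos: [0.5591, -0.1129, 0.233]
eef_rot: [-0.0, 1.0, 0.001, -0.001]
force: [-0.2, -0.1, 0.5]
grip_width: 0.999
grip_force: 0.0
[[ 1.      0.0012 -0.0012  0.5591]
 [ 0.0012 -1.      0.0001 -0.1129]
 [-0.0012 -0.0001 -1.      0.233 ]
 [ 0.      0.      0.      1.    ]]
```

View pics/w1.png

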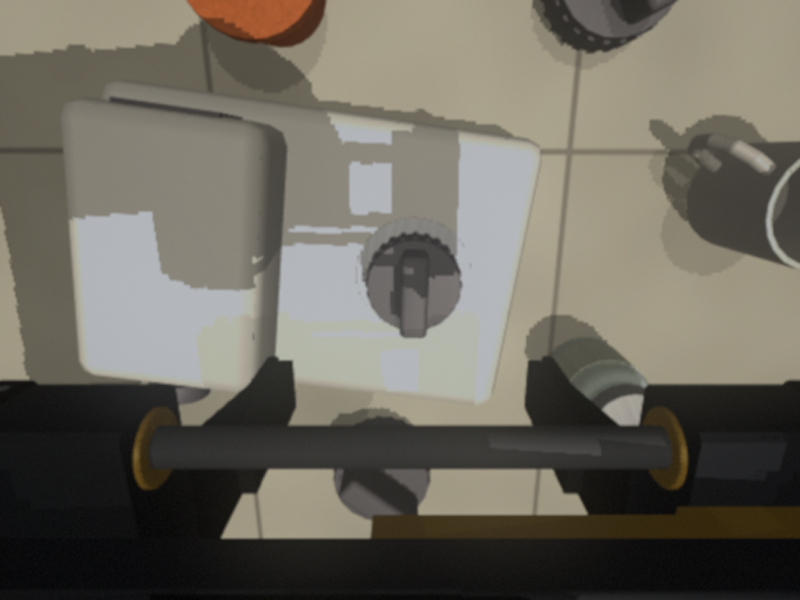

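The wrist view shows the cap at about (414,285), with the wing running up the image from about (416,252) to (413,330). I'll zoom in for better precision.

Run:
```python
import cv2
i=cv2.imread("pics/w1.png")[210:360,320:510]
cv2.imwrite("pics/w1c.png",cv2.resize(cv2.convertScaleAbs(i,alpha=1.6),(760,600),interpolation=cv2.INTER_CUBIC))
```

```text
(no output)
```

View pics/w1c.png

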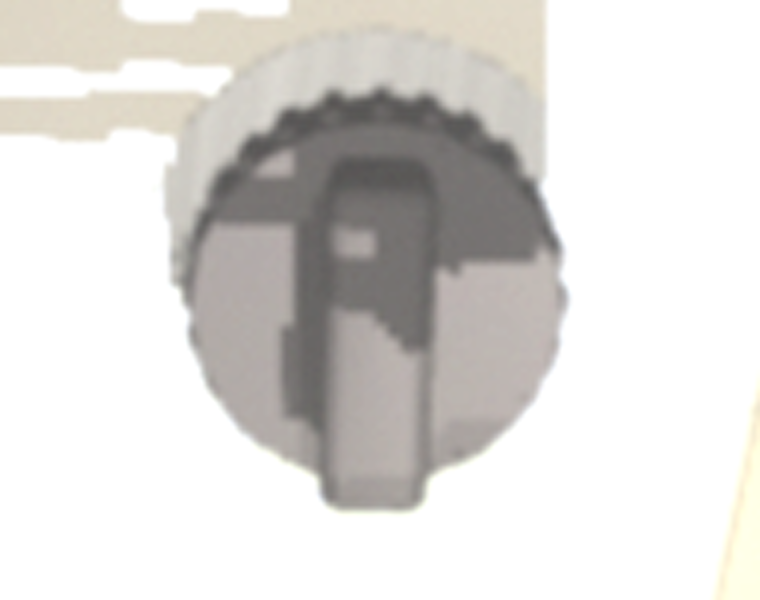

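Run:
```python
from h import *
K,_=cam("wrist");P=np.load("P1.npy")
f=lambda L:np.array(L)/4+[320,210]
w=plane(f([[335,180],[436,180],[425,507],[322,507]]),.119,K,P);print(w,w.mean(0))
d=(w[0]+w[1]-w[2]-w[3])[:2];print("wing yaw",np.degrees(np.arctan2(d[1],d[0])),"len",np.linalg.norm(d)/2)
print("skirt",plane(f([[190,300],[567,300],[378,298]]),.093,K,P))
c=plane([[541,146],[483,403]],.06,K,P);x=(c[0]-c[1])[:2];print(c,"deck yaw",np.degrees(np.arctan2(x[1],x[0])))
print(env.observe()["q"])
```

```text
[[ 0.5876 -0.1084  0.119 ]
 [ 0.5876 -0.1226  0.119 ]
 [ 0.5383 -0.1216  0.119 ]
 [ 0.5383 -0.1063  0.119 ]] [ 0.563  -0.1147  0.119 ]
wing yaw -1.7795730320657177 len 0.0493635184941677
skirt [[ 0.5631 -0.0852  0.093 ]
 [ 0.5631 -0.1447  0.093 ]
 [ 0.5634 -0.1148  0.093 ]]
[[ 0.647  -0.1965  0.06  ]
 [ 0.4612 -0.1677  0.06  ]] deck yaw -8.794880366872691
[ 0.0849  0.293  -0.1292 -0.0002 -1.1495  1.4855]
```

```bash
python3 -m inch '[{"delta_pos":[0.025,0.016,0],"angular":[0,0,0.03],"gripper":1},{"delta_pos":[0,0,0.35],"angular":[0,0,0],"gripper":1},{"delta_pos":[0,0,0.35],"angular":[0,0,0],"gripper":1},{"delta_pos":[0,0,0.2],"angular":[0,0,0],"gripper":1},{"delta_pos":[0,0,0.12],"angular":[0,0,0],"gripper":1},{"delta_pos":[0,0,0.03],"angular":[0,0,0],"gripper":1},{"delta_pos":[0,0,0],"angular":[0,0,0],"gripper":1}]'
```

```text
time_s: 3.05
tool_pos: [0.5626, -0.1147, 0.1073]
eef_rot: [0.0, 1.0, -0.015, -0.0]
force: [-0.8, 0.4, 0.5]
grip_width: 1.002
grip_force: 0.0
```

```bash
python3 -m inch '[{"delta_pos":[0,0,0],"angular":[0,0,0],"gripper":0},{"delta_pos":[0,0,0],"angular":[0,0,0],"gripper":0},{"delta_pos":[0,0,0],"angular":[0,0,0],"gripper":0},{"delta_pos":[0,0,0],"angular":[0,0,0],"gripper":0},{"delta_pos":[0,0,0],"angular":[0,0,0],"gripper":0},{"delta_pos":[0,0,0],"angular":[0,0,0],"gripper":0},{"delta_pos":[0,0,0],"angular":[0,0,0],"gripper":0},{"delta_pos":[0,0,0],"angular":[0,0,0],"gripper":0}]'; python3 -c "
from h import *
s=env.observe();print(s['torque'],s['q'])"
```

```text
time_s: 3.85
tool_pos: [0.5624, -0.1147, 0.1075]
eef_rot: [0.0, 1.0, -0.015, -0.0]
force: [-0.0, -0.1, -0.5]
grip_width: 0.356
grip_force: 0.0
[ 0.0027 -0.0504  0.0229] [ 0.081   0.4197 -0.2857  0.     -0.8654  1.4601]
```

```bash
python3 -m inch '[{"delta_pos":[0,0,0],"angular":[0,0,0],"gripper":0},{"delta_pos":[0,0,0],"angular":[0,0,0],"gripper":0},{"delta_pos":[0,0,0],"angular":[0,0,0],"gripper":0},{"delta_pos":[0,0,0],"angular":[0,0,0],"gripper":0}]'; python3 -c "
from h import *
s=env.observe();print(s['torque'],s['q'])"
```

```text
time_s: 4.25
tool_pos: [0.5624, -0.1147, 0.1075]
eef_rot: [0.0, 1.0, -0.015, -0.0]
force: [0.2, -0.1, -0.2]
grip_width: 0.182
grip_force: 30.0
[-0.123  -0.0011  0.0104] [ 0.081   0.4197 -0.2857  0.     -0.8654  1.4601]
```

```bash
for i in 1 2 3 4; do [ $i = 1 ] && python3 -m inch '[{"delta_pos":[0,0,0],"angular":[0,0,-0.05],"gripper":0},{"delta_pos":[0,0,0],"angular":[0,0,0],"gripper":0}]' >/dev/null; [ $i = 2 ] && python3 -m inch '[{"delta_pos":[0,0,0],"angular":[0,0,-0.05],"gripper":0},{"delta_pos":[0,0,0],"angular":[0,0,0],"gripper":0}]' >/dev/null; [ $i = 3 ] && python3 -m inch '[{"delta_pos":[0,0,0],"angular":[0,0,-0.05],"gripper":0},{"delta_pos":[0,0,0],"angular":[0,0,0],"gripper":0}]' >/dev/null;  python3 -c "
from h import *
s=env.observe();print(s['time_s'],s['force'],s['torque'],s['q'][5],R.from_matrix(toolT()[:3,:3]@np.diag([1,-1,-1])).as_euler('zyx',degrees=True))"; done
```

```text
4.45 [ 0.8691 -0.0844 -0.6662] [-0.2175 -0.0106 -0.0019] 1.5125060584846672 [ 1.3037  0.0043 -0.0072]
4.65 [ 0.4052 -0.4965 -0.2645] [-0.3537 -0.0919 -0.0064] 1.5639679052844988 [ 4.2531  0.0013 -0.0098]
4.85 [ 0.2307 -0.3073 -0.9587] [-0.3116 -0.1017  0.0349] 1.6157301993849094 [ 7.2185  0.0001 -0.0085]
4.85 [ 0.2307 -0.3073 -0.9587] [-0.3116 -0.1017  0.0349] 1.6157301993849094 [ 7.2185  0.0001 -0.0085]
```

```bash
cat > t.py <<'E'
from h import *
s=env.observe();print(s['time_s'],s['force'],s['torque'],s['q'][5],s['grip_width'],toolT()[:3,3],R.from_matrix(toolT()[:3,:3]@np.diag([1,-1,-1])).as_euler('zyx',degrees=True))
E
python3 -m inch '[{"delta_pos":[0,0,0],"angular":[0,0,-0.06],"gripper":0},{"delta_pos":[0,0,0],"angular":[0,0,0],"gripper":0}]'>/dev/null; python3 t.py
python3 -m inch '[{"delta_pos":[0,0,0],"angular":[0,0,-0.06],"gripper":0},{"delta_pos":[0,0,0],"angular":[0,0,0],"gripper":0}]'>/dev/null; python3 t.py
python3 -m inch '[{"delta_pos":[0,0,0],"angular":[0,0,-0.06],"gripper":0},{"delta_pos":[0,0,0],"angular":[0,0,0],"gripper":0}]'>/dev/null; python3 t.py
```

```text
5.05 [ 1.0593 -0.9546 -0.2674] [-0.2367 -0.0777  0.0151] 1.6781980830145047 0.17770059191354834 [ 0.5625 -0.1147  0.1075] [10.7951 -0.0019 -0.0026]
5.25 [ 0.1071 -0.1655  0.5246] [-0.1107 -0.018   0.0422] 1.7405663534560956 0.18130754614992595 [ 0.5624 -0.1146  0.1075] [14.3706 -0.001   0.0051]
5.45 [-1.2458 -0.0253  0.1946] [-0.0804  0.0159  0.0044] 1.8031127936590476 0.1830799879282501 [ 0.5624 -0.1146  0.1075] [17.9531  0.0056  0.0075]
```

No stop at about 25°, so counter-clockwise is the loose way. I'll continue.

```bash
python3 -m inch '[{"delta_pos":[0,0,0],"angular":[0,0,-0.1],"gripper":0},{"delta_pos":[0,0,0],"angular":[0,0,-0.1],"gripper":0},{"delta_pos":[0,0,0],"angular":[0,0,-0.1],"gripper":0},{"delta_pos":[0,0,0],"angular":[0,0,0],"gripper":0}]'>/dev/null; python3 t.py
python3 -m inch '[{"delta_pos":[0,0,0],"angular":[0,0,-0.1],"gripper":0},{"delta_pos":[0,0,0],"angular":[0,0,-0.1],"gripper":0},{"delta_pos":[0,0,0],"angular":[0,0,-0.1],"gripper":0},{"delta_pos":[0,0,0],"angular":[0,0,-0.1],"gripper":0},{"delta_pos":[0,0,0],"angular":[0,0,0],"gripper":0}]'>/dev/null; python3 t.py
python3 -c "
from h import *
cv2.imwrite('pics/w2.png',cv2.resize(env.capture('wrist')[...,::-1],(800,600),interpolation=cv2.INTER_CUBIC))
cv2.imwrite('pics/top2.png',cv2.resize(env.capture('top')[...,::-1],(800,600),interpolation=cv2.INTER_CUBIC))"
```

```text
5.85 [-0.1435 -0.3239  0.2047] [-0.0997 -0.0409 -0.0548] 2.116954607733645 0.18308387066710444 [ 0.5624 -0.1146  0.1075] [35.933   0.0051  0.0056]
6.35 [-0.8025  1.1531  0.5177] [0.253  0.2511 0.0185] 2.534922722234696 0.18264121220430424 [ 0.5622 -0.1145  0.1075] [59.8797  0.0339  0.0164]
```

View pics/w2.png

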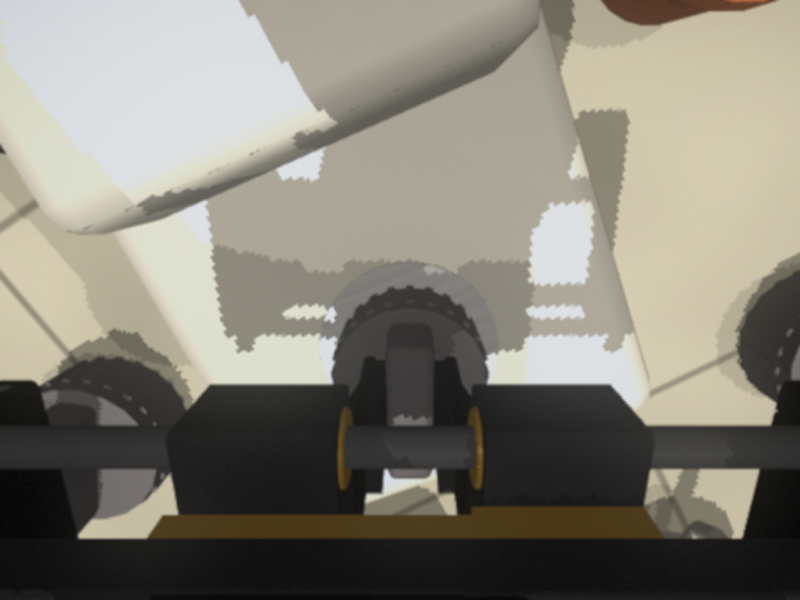

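The wing is still held square in the fingers at about (410,370). The cap has turned to about 67° on the machine. I'll lift a little first and check the force.

```bash
python3 -m inch '[{"delta_pos":[0,0,-0.04],"angular":[0,0,0],"gripper":0},{"delta_pos":[0,0,-0.04],"angular":[0,0,0],"gripper":0},{"delta_pos":[0,0,0],"angular":[0,0,0],"gripper":0}]'; python3 t.py
```

```text
time_s: 6.75
tool_pos: [0.5622, -0.1145, 0.1176]
eef_rot: [-0.0, 0.866, 0.5, -0.0]
force: [-0.9, 1.6, -1.4]
grip_width: 0.187
grip_force: 30.0
6.75 [-0.9097  1.6445 -1.3603] [ 0.3512  0.3169 -0.0406] 2.5377218982785683 0.18693430763169785 [ 0.5622 -0.1145  0.1176] [60.0321  0.0105  0.0169]
```

```bash
python3 -m inch '[{"delta_pos":[0,0,-0.08],"angular":[0,0,0],"gripper":0},{"delta_pos":[0,0,-0.08],"angular":[0,0,0],"gripper":0},{"delta_pos":[0,0,-0.08],"angular":[0,0,0],"gripper":0},{"delta_pos":[0,0,-0.08],"angular":[0,0,0],"gripper":0},{"delta_pos":[0,0,-0.06],"angular":[0,0,0],"gripper":0},{"delta_pos":[0,0,-0.04],"angular":[0,0,0],"gripper":0},{"delta_pos":[0,0,0],"angular":[0,0,0],"gripper":0},{"delta_pos":[0,0,0],"angular":[0,0,0],"gripper":0}]'; python3 t.py
python3 -c "
from h import *
cv2.imwrite('pics/s3.png',cv2.resize(env.capture('side')[...,::-1],(800,600),interpolation=cv2.INTER_CUBIC))"
```

```text
time_s: 7.55
tool_pos: [0.5622, -0.1146, 0.1673]
eef_rot: [-0.0, 0.866, 0.501, -0.0]
force: [-0.2, 0.6, -1.1]
grip_width: 0.184
grip_force: 30.0
7.55 [-0.1993  0.5973 -1.1031] [-0.0706 -0.1035  0.0268] 2.538775979625569 0.18368296683196994 [ 0.5622 -0.1146  0.1673] [60.096   0.028   0.0076]
```

View pics/s3.png

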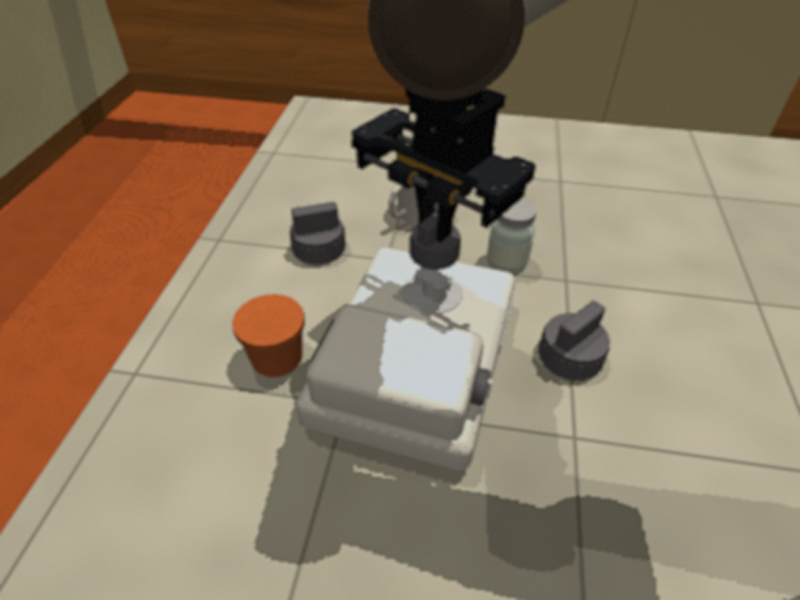

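The cap is held upright at (436,245), above the bare hub at (435,285). It has risen 59.8 mm, and the mug, jar and pot haven't moved. I'm handing the job in.

```bash
python3 -c "
from workcell import env
print(env.close_job())"
```

```text
the job is handed in; nothing more can be done
None
```

The cap loosened counter-clockwise without hitting a stop; I lifted it straight up about 6 cm and handed the job in with it still gripped upright over the hub, and the mug, jar and pot untouched.

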